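# Free the carving from the ratchet clamp

## Task

The carved block is held down in the ratchet clamp: press the button on the pawl's tail gently, just hard enough to lift the pawl off the ratchet wheel, and keep it down until the sprung jaw has backed off all the way. Then lift the carving out and set it down gently, carved face up, in the middle of the cork mat. Do not force the clamp, and leave the other things on the bench where they are.

Things in the scene. Friction and masses are not known exactly. Their poses are not given: they have to be found in the camera images.
- clamp: Steel bench clamp bolted down. Origin: centre of the underside of its bed (150 x 340 x 20 mm, long along its y; bed top 20 mm over the bench); z up. Fixed jaw: 80 mm along x, y = -150 to -126 mm, top 46 mm over the bench. Moving jaw: 80 mm along x, top 61 mm over the bench, its lip lies 12 mm over the carving's +y end. More than 20 N by the robot on any part of it is forcing it.
- pawl_pivot (a point): Pivot pin (along the clamp's x) of the pawl, a steel rocker 12 mm wide above a toothed ratchet wheel (64 mm across, upright, axle 40 mm towards the clamp's +y and 36 mm lower). The nose (+y end) rests in the teeth; the tail (-y end, stepped down 24 mm, its button 58 mm from the pin) pressed down lifts the nose. Let up early, the pawl drops back and catches the next tooth.
- stud_low (a point): Top centre of the pawl's round domed steel button (22 mm across) at its lowest setting, 86 mm over the bench; fixed to the clamp. The button's screw is set anew each time: the true top lies 0 to 12 mm straight above, unmeasured: find it by touch. It yields from about 5 N; the nose is clear after 5 to 6 mm at about 8 to 10 N; a rubber stop is met at 7 to 8 mm. 10 to 15 N hold it lifted.
- jaw (a joint): Travel of the moving jaw in m, along the clamp's +y, away from the carving: 0 clamped, 0.0385 fully backed off against its stop. A spring (12 to 16 N) drives it open and a damper slows it: about 2 s for the full way while the pawl is held lifted; one tooth is 7.9 mm.
- carving: Rectangular pale wooden block with a low relief carved on its upper face, 62 x 100 x 30 mm (x, y, z), 80 to 150 g. Origin: centre of its underside; z up out of the carved face. It lies flat on the clamp's bed between the jaws, long side along the clamp's y; its long sides (62 mm apart) are free to be gripped from above. The moving jaw's lip blocks it until the jaw has backed off.
- mat: Cork mat fixed to the bench, 190 x 180 x 5 mm (x, y, z). Origin: centre of its underside; its top is 5 mm above the bench.
- mallet: Bystander: wooden carver's mallet lying down, 240 mm long, 68 mm high.
- knife: Bystander: carving knife with a wooden handle, 195 mm long, 16 mm high.
- whetstone: Bystander: grey sharpening stone, 60 x 170 x 22 mm.
- phone: Bystander: phone lying face up, 74 x 150 x 9 mm.
- offcut: Bystander: small plywood offcut, 50 x 35 x 22 mm.
- roundel: Bystander: round carved disc, 120 mm across, 20 mm high.
- pencil: Bystander: carpenter's pencil, 170 x 8 x 7 mm.
- glue: Bystander: white glue bottle, 56 mm across, 150 mm high.

How it is judged:
On the way, in this order (a step that is already met when the one before it is completed fails the run):
1. the jaw has backed off fully (over 35 mm) (value of joint jaw above 0.035 m), for 0.2 s.
2. the carving is lifted clear of the clamp's bed (30 mm up) (z of carving in the frame of clamp above 0.05 m), for 0.1 s.
At the end, for the whole second after the job is handed in: The jaw is still fully back (over 35 mm), and the carving lies flat (within 0.1 rad), carved face up and at rest on the cork mat, its centre within 35 mm of the mat's centre along each side of the mat (value of joint jaw above 0.035 m and x of carving in the frame of mat between -0.035 and 0.035 m and y of carving in the frame of mat between -0.035 and 0.035 m and z of carving in the frame of mat between 0.002 and 0.009 m and angle between carving's own z axis and vertical below 0.1 rad and linear speed of carving below 0.02 m/s); the robot touches nothing.
It fails at once if the robot pushes on the clamp (bed, jaw, wheel, pawl or button) with more than 20 N (contact force between any of the fingers, the arm and clamp above 20 N).
It fails at once if the carving is shifted more than 20 mm while the jaw still clamps it (distance of carving from where it was at the start of the episode above 0.02 m and value of joint jaw below 0.03 m).
It fails at once if the carving is dropped or thrown (free of the fingers at over 0.45 m/s) (contact force between the fingers and carving below 0.05 N and linear speed of carving above 0.45 m/s).
It fails at once if another thing on the bench is moved more than 30 mm (distance of any of mallet, knife, whetstone, phone, offcut, roundel, pencil, glue from where it was at the start of the episode above 0.03 m).
It also fails if it takes over 64 s, if anything falls off the work surface, if the arm or the gripper's body presses on something with over 40 N, if the wrist force passes 120 N, or if a joint passes its speed limit or range.

## Robot

A 6-joint arm with a two-finger parallel gripper is mounted at the origin on the work surface. World frame = base frame: x ahead of the robot, y to its left, z up, the work surface at z = 0. Lengths are in m, angles in rad, forces in N, time in s.
With the tool pointing down it reaches from about 0.375 to 0.975 m from the base axis. Payload 3.8 kg.
Tool frame: the origin (TCP) lies midway between the tips of the shut fingers; the grasp point (between the pads) lies 19 mm behind it; x points along the fingers, y is the direction in which the jaws open and shut, and the axes are right-handed (so a half turn about x gives the same grasp; the last joint's range is limited). The gripper opens to 85 mm and grips with 20 to 120 N. Pads are 22 mm wide; open, the fingers measure 114 mm over their backs; the gripper's body (76 mm by 85 mm) begins 54 mm behind the grasp point. The pads swing forward as they close: fully open they stand 13 mm farther back than shut.
Start: joints at [1.273, 0.264, 1.604, -0, 1.274, -0.037], TCP at [0.174, 0.652, 0.231] pointing down, gripper open.
Joint ranges: [-2.63, 2.63], [-0.94, 2.18], [0.31, 2.57], [-1.31, 4.45], [0, 2.66], [-2.55, 2.55]. Speed limits (rad/s): [2.57, 2.57, 3.14, 3.14, 3.14, 3.14].

## Interface

Orientations are given as a rotation vector (axis times angle).
In Python, from workcell import read_state, read_camera, get_calibration, finish_job gives the robot as it stands. The module is installed in compiled form; this text tells all that it offers.
- The arm moves only by the shell command python3 -m creep 'ROWS' [FORCE]. ROWS is JSON, a list of rows, each a list of 3 entries, a list of its own where there are three numbers: the closure in counts, from 0 (fully open) to 255 (shut), then the shift along the world's x, y, z in mm, then the turn about the world's z in rad. In form: [[hand, [tx, ty, tz], spin], ...]. A call has exactly 8 rows; each row shifts and turns the commanded pose from where the row before left it; what a row does not reach is not made up. A row lasts 1/12 s, in which the tool goes at most 41.7 mm and 7.16 degrees, less where a joint would pass 70% of its speed; a pose out of reach is approached as far as the arm can. A call is refused whole if a number of a shift passes 41.7 or a number of a turn 0.125, either way. A call with a gripper value outside its range is refused whole. The fingers move at their own pace and stop on an object; FORCE is the grip in N (left out, the last holds). Time passes only in rows, so rows that do not move let the fingers close, or fill a call up. It gives the time, the measured TCP pose, the force and the opening at its end, in the units of the state.
- read_state(): the state, without advancing time (a new reading comes with each control period).
- read_camera(name): name is "side" or "top" or "wrist"; returns (picture, depth): 384x512x3 uint8, blue, green, red; 384x512 float32, m along the optical axis (not along the pixel's ray), 0 where there is no reading.
- get_calibration(name): a dict with "K" (3x3 intrinsics, pixels), "eye" and "orientation" of the camera in the world. Camera axes: x right, y down, z forward; pixel columns grow to the right and rows downward; lengths in m; the calibration is good to about 2 mm. A picture is of the moment at which its call begins: read the wrist's pose just before it. get_calibration takes no time and is no camera call; for the wrist camera it gives the pose at the moment of the call.
- finish_job(): hands the job in, once; it reports no verdict.
The state is a dict: "time": time; "q": joint angles; "joint_vel": joint speeds; "joint_torque": joint torques, N m; "tool_pos": TCP position; "tcp_rot": TCP orientation; "wrist_force": force on the tool from outside, world axes, zero at the start; "torque": the same for the moment, N m; "width": opening from 0.0 (shut) to 1.0 (fully open).
Only numpy, scipy, OpenCV 4.12 (cv2) and the standard library are available. Lean on these libraries where they do the work, as an engineer would, in place of code of your own. Each camera call takes 0.05 s, during which the arm holds its last target.

## Working session

There is one attempt and no reset: what is moved stays moved. The work goes in short steps, Python scripts to look and compute and a shell command to move; the robot and the scene stay as the last step left them, time stands still between calls to the robot, and variables do not carry over. Pictures are saved under pics/ and viewed, and the job is handed in when it is done.

```bash
mkdir -p pics; ls
cat > h.py <<'E'
import numpy as np,cv2
from workcell import *
from scipy.spatial.transform import Rotation as R
def cloud(name):
    im,d=read_camera(name); c=get_calibration(name); K=np.array(c["K"]);o=np.array(c["orientation"],float)
    M=o if o.shape==(3,3) else R.from_rotvec(o).as_matrix()
    v,u=np.indices(d.shape); P=np.stack([(u-K[0,2])/K[0,0]*d,(v-K[1,2])/K[1,1]*d,d],-1)@M.T+np.array(c["eye"])
    P[d==0]=np.nan
    return im,d,P
E
python3 - <<'E'
from h import *
print(read_state())
for n in ("side","top"):
    print(get_calibration(n))
    im,d,P=cloud(n); cv2.imwrite(f"pics/{n}0.png",im); np.save(f"{n}0.npy",P)
E
```

```text
pics
{'time': 0.0, 'q': array([ 1.27310950e+00,  2.64788474e-01,  1.60541289e+00,  1.15498397e-05,
        1.27369480e+00, -3.69154634e-02]), 'joint_vel': array([-4.70789514e-05, -3.03323759e-03, -1.73434315e-03,  6.63259164e-04,
       -3.71294155e-06, -1.33673760e-03]), 'joint_torque': array([ 2.26099573e-04, -5.15100288e+01, -3.67320478e+01, -4.97471956e-05,
        1.24716581e-02,  6.53225015e-05]), 'tool_pos': array([0.17382058, 0.65145971, 0.22991723]), 'tcp_rot': array([ 0.20293146,  1.56147947, -0.20650488]), 'wrist_force': array([ 0.83091589,  0.71274358, -0.49310477]), 'torque': array([-0.00747149, -0.00380773, -0.06077541]), 'width': 0.9982511266368714}
{'K': array([[349.43291724,   0.        , 258.6044421 ],
       [  0.        , 349.43291724, 195.49921311],
       [  0.        ,   0.        ,   1.        ]]), 'eye': array([ 0.28578085, -0.88396974,  0.6443392 ]), 'orientation': array([-2.10037166,  0.31354997, -0.20198933])}
{'K': array([[440.74080519,   0.        , 254.98424219],
       [  0.        , 440.74080519, 187.08929723],
       [  0.        ,   0.        ,   1.        ]]), 'eye': array([ 0.47829506, -0.00645812,  1.53721854]), 'orientation': array([-2.16920303,  2.22031175, -0.10579217])}
```

View pics/top0.png

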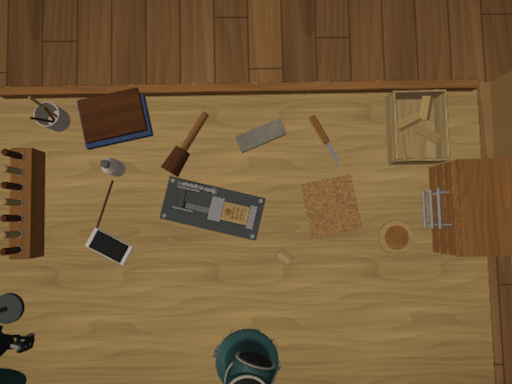

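View pics/side0.png

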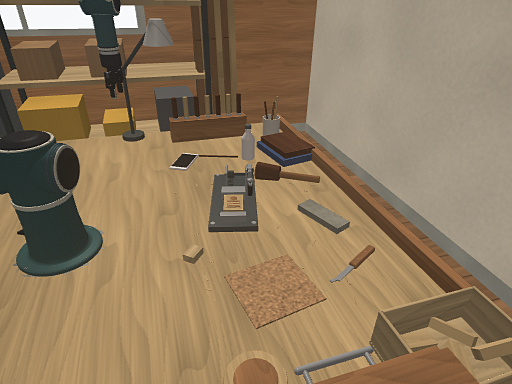

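The top view shows the clamp at about (212,208), its fixed jaw to the right near (250,215), the pawl at (190,187) and the mat at (331,206). The side view agrees. Next I'll enlarge the clamp and measure it.

Run:
```python
from h import *
im=cv2.imread("pics/top0.png"); P=np.load("top0.npy")
c=im[165:250,150:275]; cv2.imwrite("pics/topz.png",cv2.resize(c,None,fx=6,fy=6,interpolation=cv2.INTER_CUBIC))
im2=cv2.imread("pics/side0.png"); c=im2[150:240,195:275]; cv2.imwrite("pics/sidez.png",cv2.resize(c,None,fx=6,fy=6,interpolation=cv2.INTER_CUBIC))
np.set_printoptions(precision=4,suppress=True)
z=P[...,2]
print("bench",np.nanmedian(z[280:320,300:400]))
# bed: dark pixels, height 12..28mm near clamp
m=np.zeros(z.shape,bool); m[170:245,150:275]=True
mb=m&(z>0.012)
q=P[mb]; 
r=cv2.minAreaRect(q[:,:2].astype(np.float32)*1000);print("clamp all",r,cv2.boxPoints(r))
hsv=cv2.cvtColor(im,cv2.COLOR_BGR2HSV)
m2=np.zeros(z.shape,bool); m2[165:245,290:370]=True
print(hsv[206,331],hsv[206,290],hsv[250,331])
mm=m2&(z>0.0025)&(z<.02); 
n,l,s,ce=cv2.connectedComponentsWithStats(mm.astype(np.uint8));k=1+s[1:,4].argmax()
r=cv2.minAreaRect(P[l==k][:,:2].astype(np.float32)*1000);print("mat depth",r,np.nanmedian(z[l==k]))
hz=cv2.inRange(hsv,(8,110,60),(16,255,200))
cv2.imwrite("pics/hz.png",hz)
```

```text
bench -0.00024848615558403786
clamp all ((533.1431274414062, 107.92156219482422), (351.66961669921875, 195.5774383544922), 79.37045288085938) [[404.5982 -46.8581]
 [596.8196 -82.9339]
 [661.688  262.7012]
 [469.4666 298.777 ]]
[ 16 142 126] [ 20 127 141] [ 19 125 147]
mat depth ((512.9808959960938, -302.6008605957031), (214.88302612304688, 191.85919189453125), 9.697522163391113) 0.005768538380295007
```

View pics/topz.png

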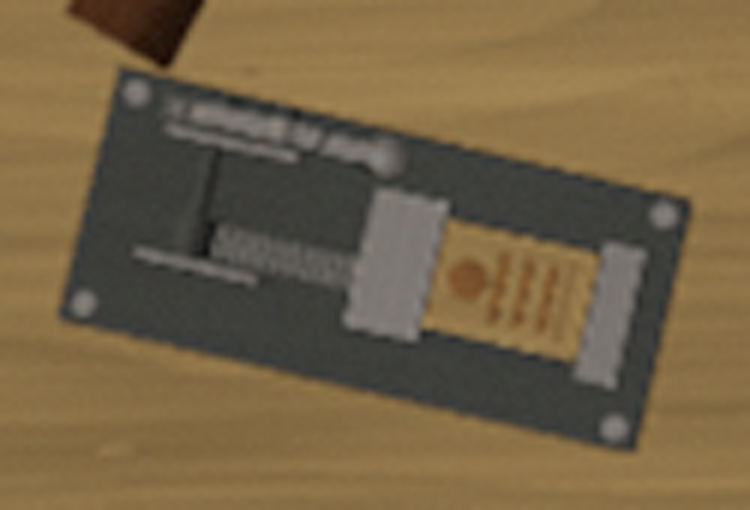

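View pics/sidez.png

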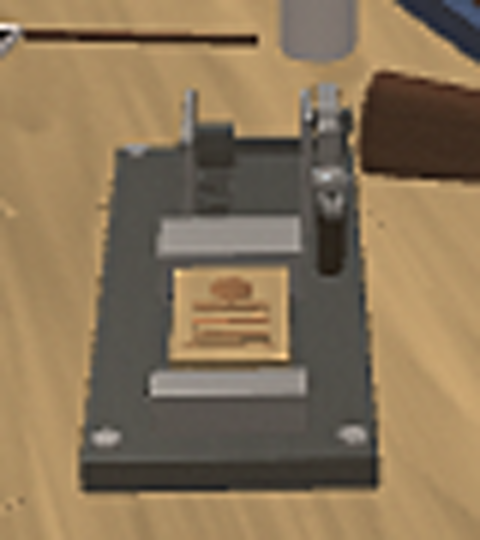

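```bash
cat >> h.py <<'E'
def ray(name,uv,z):
    c=get_calibration(name);K=np.array(c["K"]);M=R.from_rotvec(c["orientation"]).as_matrix();e=np.array(c["eye"])
    uv=np.atleast_2d(uv).astype(float)
    d=np.c_[(uv[:,0]-K[0,2])/K[0,0],(uv[:,1]-K[1,2])/K[1,1],np.ones(len(uv))]@M.T
    return e+d*((z-e[2])/d[:,2])[:,None]
E
python3 - <<'E'
from h import *
np.set_printoptions(precision=4,suppress=True)
f=lambda a:(np.array(a)+.5)/6-.5+[150,165]
co=ray("top",f([(122,70),(690,203),(635,450),(62,318)]),.02)
print(co, np.linalg.norm(np.diff(co[[0,1,2,3,0]],axis=0),axis=1)); c=co.mean(0);print("clamp c",c)
y=(co[0]+co[3]-co[1]-co[2]);y/=np.linalg.norm(y);print("y axis",y,np.arctan2(y[1],y[0]))
x=np.array([y[1],-y[0],0])
lo=lambda p:(np.c_[(p-c)@x,(p-c)@y],p)
for z in(.086,.092,.098):print("stud",lo(ray("top",f([(388,157)]),z)))
print("carving",lo(ray("top",f([(448,220),(598,253),(577,360),(423,327)]),.05)))
print("fixed jaw",lo(ray("top",f([(605,240),(645,248),(615,388),(575,378)]),.046)))
print("moving jaw",lo(ray("top",f([(375,187),(450,200),(415,340),(343,325)]),.061)))
P=np.load("top0.npy")
for v in range(187,195): print([ "%.0f"%(1000*P[v,u,2]) for u in range(174,222)])
im=cv2.imread("pics/top0.png");hz=cv2.cvtColor(im,cv2.COLOR_BGR2HSV)
cv2.imwrite("pics/matz.png",cv2.resize(im[165:250,290:375],None,fx=6,fy=6,interpolation=cv2.INTER_CUBIC))
sid=cv2.imread("pics/side0.png");
for z in(.086,.092,.098):print("side stud",lo(ray("side",np.array([[195+329/6,150+178/6]]),z)))
E
```

```text
[[ 0.6335  0.2495  0.02  ]
 [ 0.5496 -0.0747  0.02  ]
 [ 0.4094 -0.0397  0.02  ]
 [ 0.4923  0.285   0.02  ]] [0.3349 0.1445 0.3351 0.1456]
clamp c [0.5212 0.105  0.02  ]
y axis [0.249  0.9685 0.    ] 1.31915011613433
stud (array([[0.0556, 0.0024]]), array([[0.5756, 0.0934, 0.086 ]]))
stud (array([[0.0553, 0.0019]]), array([[0.5752, 0.093 , 0.092 ]]))
stud (array([[0.055 , 0.0014]]), array([[0.5748, 0.0926, 0.098 ]]))
carving (array([[ 0.0304, -0.0357],
       [ 0.0314, -0.1219],
       [-0.0296, -0.1241],
       [-0.0311, -0.0359]]), array([[ 0.5418,  0.0629,  0.05  ],
       [ 0.5213, -0.0209,  0.05  ],
       [ 0.4617, -0.0078,  0.05  ],
       [ 0.4822,  0.078 ,  0.05  ]]))
fixed jaw (array([[ 0.0396, -0.1241],
       [ 0.0403, -0.1471],
       [-0.0401, -0.1484],
       [-0.0397, -0.1253]]), array([[ 0.5286, -0.0251,  0.046 ],
       [ 0.5236, -0.0475,  0.046 ],
       [ 0.4454, -0.0288,  0.046 ],
       [ 0.4516, -0.0064,  0.046 ]]))
moving jaw (array([[ 0.0388,  0.0076],
       [ 0.0412, -0.0348],
       [-0.039 , -0.0338],
       [-0.0399,  0.007 ]]), array([[0.5607, 0.1027, 0
[... 1954 characters left out ...]
', '22', '22', '21', '14', '18', '25', '19', '20', '16', '19', '17', '23', '24', '16', '17', '18', '22', '21', '11', '47', '50', '86', '88', '87', '84', '85', '20', '15', '21', '24', '15']
['11', '20', '24', '21', '25', '22', '18', '23', '56', '55', '64', '63', '21', '28', '20', '21', '23', '21', '18', '20', '21', '19', '15', '20', '16', '25', '21', '21', '17', '20', '18', '20', '20', '15', '18', '25', '20', '19', '21', '87', '83', '17', '18', '25', '14', '20', '22', '14']
side stud (array([[0.0557, 0.0016]]), array([[0.5756, 0.0927, 0.086 ]]))
side stud (array([[ 0.0553, -0.0093]]), array([[0.5725, 0.0822, 0.092 ]]))
side stud (array([[ 0.0549, -0.0203]]), array([[0.5693, 0.0717, 0.098 ]]))
```

View pics/matz.png

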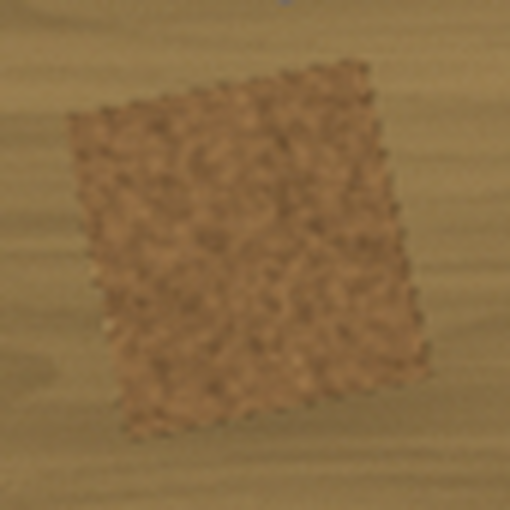

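Run:
```python
from h import *
np.set_printoptions(precision=4,suppress=True)
f=lambda a:(np.array(a)+.5)/6-.5+[290,165]
co=ray("top",f([(68,115),(368,60),(430,375),(130,440)]),.005)
print(co,np.linalg.norm(np.diff(co[[0,1,2,3,0]],axis=0),axis=1),co.mean(0))
M=R.from_rotvec(read_state()["tcp_rot"]).as_matrix();print(M,"tool y ang",np.arctan2(M[1,1],M[0,1]))
P=np.load("top0.npy")
x=P[187:193,210:218].reshape(-1,3);x=x[(x[:,2]>.08)];print(x[:,2].mean(),x.mean(0),len(x))
print(ray("top",[(285,257)],.02),ray("top",[(112,167)],.1))
```

```text
[[ 0.5987 -0.2038  0.005 ]
 [ 0.6271 -0.3808  0.005 ]
 [ 0.4427 -0.4096  0.005 ]
 [ 0.4096 -0.2338  0.005 ]] [0.1792 0.1866 0.1789 0.1915] [ 0.5195 -0.307   0.005 ]
[[-0.0006  0.2579  0.9662]
 [-0.002   0.9662 -0.2579]
 [-1.     -0.0021 -0.0001]] tool y ang 1.3099842978791
0.0878318368906985 [0.5772 0.0954 0.0878] 25
[[ 0.3477 -0.1394  0.02  ]] [[0.6597 0.4236 0.1   ]]
```

```bash
python3 -m creep '[[255,[10,-14,0],-0.08],[255,[20,-28,0],-0.08],[255,[20,-28,0],-0.08],[255,[20,-28,0],-0.08],[255,[20,-28,0],-0.08],[255,[20,-28,0],-0.08],[255,[20,-28,0],-0.08],[255,[20,-28,0],-0.08]]'
python3 -m creep '[[255,[20,-28,0],-0.08],[255,[20,-28,0],-0.08],[255,[20,-28,0],-0.08],[255,[20,-28,0],-0.08],[255,[20,-28,0],-0.08],[255,[20,-28,0],-0.08],[255,[20,-28,0],-0.08],[255,[20,-28,0],-0.08]]'
python3 -m creep '[[255,[20,-28,0],-0.08],[255,[20,-28,0],-0.08],[255,[20,-28,0],-0.08],[255,[20,-28,0],-0.04],[255,[11,-14,0],0],[255,[0,0,-30],0],[255,[0,0,-30],0],[255,[0,0,-20],0]]'
python3 - <<'E'
from h import *
im,d,P=cloud("top"); cv2.imwrite("pics/t1.png",cv2.resize(im[150:265,130:285],None,fx=5,fy=5,interpolation=cv2.INTER_CUBIC))
im,d,P=cloud("side"); cv2.imwrite("pics/s1.png",cv2.resize(im[110:250,175:315],None,fx=4,fy=4,interpolation=cv2.INTER_CUBIC))
s=read_state();print(s)
E
```

```text
time: 0.77
tool_pos: [0.3244, 0.4404, 0.2308]
tcp_rot: [0.705, 1.453, -0.707]
wrist_force: [-0.1, -0.1, 0.1]
width: -0.003
time: 1.43
tool_pos: [0.4844, 0.2165, 0.2309]
tcp_rot: [1.19, 1.222, -1.19]
wrist_force: [0.3, 0.6, 0.2]
width: 0.0
time: 2.1
tool_pos: [0.5739, 0.0912, 0.1484]
tcp_rot: [1.39, 1.081, -1.395]
wrist_force: [-0.2, -0.1, -0.5]
width: -0.002
{'time': 2.2, 'q': array([1.15647465e-01, 1.57467560e-01, 1.89553902e+00, 2.40699137e-06,
       1.09876337e+00, 3.66177094e-01]), 'joint_vel': array([ 0.00735521, -0.03883926, -0.0643917 , -0.00079628,  0.03604834,
       -0.00218965]), 'joint_torque': array([-2.32219677e-01, -4.36114383e+01, -3.55966759e+01, -8.39754677e-03,
       -5.29430285e-01, -3.03312959e-05]), 'tool_pos': array([0.57100777, 0.09139977, 0.14597421]), 'tcp_rot': array([ 1.38481894,  1.08566388, -1.40016374]), 'wrist_force': array([-0.74740132,  0.29209797, -0.98912465]), 'torque': array([-0.03764609, -0.03902344,  0.03565352]), 'width': -0.0013590442209708256}
```

Run:
```python
from h import *
for i in range(3):
    s=read_state();M=R.from_rotvec(s["tcp_rot"]).as_matrix();print(s["tool_pos"],M[:,0],np.arctan2(M[1,1],M[0,1]))
```

```text
[0.57100777 0.09139977 0.14597421] [-0.01010939 -0.00117221 -0.99994821] -0.2505480399709321
[0.57100777 0.09139977 0.14597421] [-0.01010939 -0.00117221 -0.99994821] -0.2505480399709321
[0.57100777 0.09139977 0.14597421] [-0.01010939 -0.00117221 -0.99994821] -0.2505480399709321
```

View pics/t1.png

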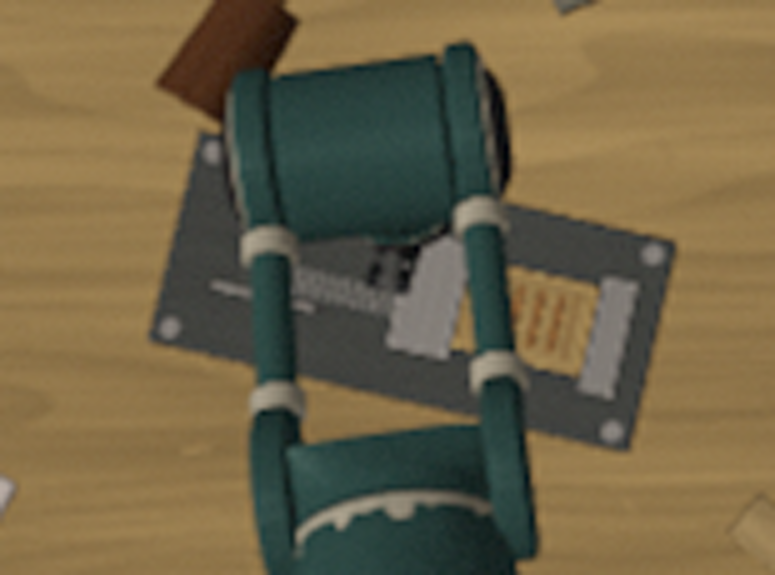

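View pics/s1.png

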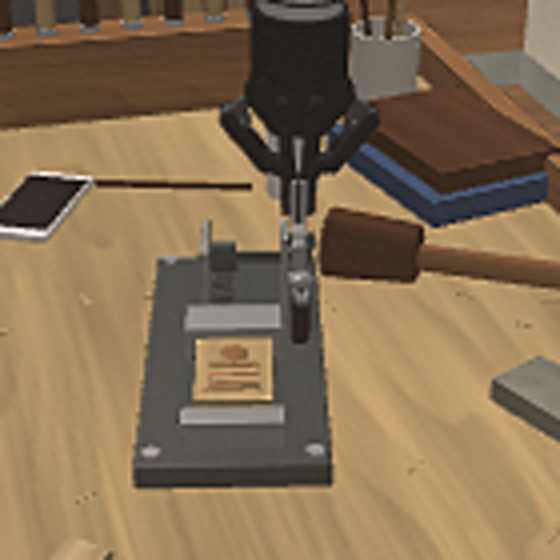

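```bash
python3 -m creep '[[255,[0,0,-20],0],[255,[0,0,-10],0],[255,[0,0,-8],0],[255,[0,0,0],0],[255,[0,0,0],0],[255,[0,0,0],0],[255,[0,0,0],0],[255,[0,0,0],0]]'
python3 - <<'E'
from h import *
s=read_state();M=R.from_rotvec(s["tcp_rot"]).as_matrix();print(s["tool_pos"],M[:,0],s["wrist_force"])
E
```

```text
time: 2.87
tool_pos: [0.5758, 0.0923, 0.1144]
tcp_rot: [1.392, 1.079, -1.389]
wrist_force: [-0.0, -0.1, 0.1]
width: 0.003
[0.57576427 0.09229581 0.11437999] [ 1.77047006e-03  2.03691909e-04 -9.99998412e-01] [-0.04232835 -0.10950776  0.1375296 ]
```

```bash
python3 -m creep '[[255,[0,0,-4],0],[255,[0,0,-4],0],[255,[0,0,-3],0],[255,[0,0,-1],0],[255,[0,0,-1],0],[255,[0,0,0],0],[255,[0,0,0],0],[255,[0,0,0],0]]'; python3 -m creep '[[255,[0,0,-1],0],[255,[0,0,-1],0],[255,[0,0,-1],0],[255,[0,0,-1],0],[255,[0,0,0],0],[255,[0,0,0],0],[255,[0,0,0],0],[255,[0,0,0],0]]'
```

```text
time: 3.53
tool_pos: [0.5752, 0.0922, 0.1004]
tcp_rot: [1.391, 1.08, -1.391]
wrist_force: [-1.6, 0.1, -0.9]
width: -0.001
time: 4.2
tool_pos: [0.5751, 0.0922, 0.0963]
tcp_rot: [1.391, 1.08, -1.391]
wrist_force: [0.5, 0.0, -0.8]
width: 0.002
```

```bash
for i in 1 ; do python3 -m creep '[[255,[0,0,-1],0],[255,[0,0,0],0],[255,[0,0,-1],0],[255,[0,0,0],0],[255,[0,0,-1],0],[255,[0,0,0],0],[255,[0,0,0],0],[255,[0,0,0],0]]'; done
```

```text
time: 4.87
tool_pos: [0.575, 0.0922, 0.0933]
tcp_rot: [1.391, 1.08, -1.391]
wrist_force: [0.2, 0.3, -1.2]
width: 0.0
```

```bash
python3 -m creep '[[255,[0,0,-1],0],[255,[0,0,0],0],[255,[0,0,-1],0],[255,[0,0,0],0],[255,[0,0,-1],0],[255,[0,0,0],0],[255,[0,0,0],0],[255,[0,0,0],0]]'
```

```text
time: 5.53
tool_pos: [0.575, 0.0922, 0.0903]
tcp_rot: [1.391, 1.081, -1.391]
wrist_force: [-0.0, -0.2, 0.7]
width: -0.004
```

```bash
python3 -m creep '[[255,[0,0,-1],0],[255,[0,0,0],0],[255,[0,0,0],0],[255,[0,0,-1],0],[255,[0,0,0],0],[255,[0,0,0],0],[255,[0,0,0],0],[255,[0,0,0],0]]'
```

```text
time: 6.2
tool_pos: [0.5753, 0.0922, 0.0891]
tcp_rot: [1.391, 1.08, -1.39]
wrist_force: [-2.4, -0.4, 6.1]
width: 0.0
```

```bash
python3 -m creep '[[255,[0,0,-1],0],[255,[0,0,0],0],[255,[0,0,0],0],[255,[0,0,-1],0],[255,[0,0,0],0],[255,[0,0,0],0],[255,[0,0,0],0],[255,[0,0,0],0]]'
```

```text
time: 6.87
tool_pos: [0.5754, 0.0923, 0.0874]
tcp_rot: [1.391, 1.08, -1.39]
wrist_force: [-3.0, 0.4, 6.5]
width: 0.002
```

```bash
python3 -m creep '[[255,[0,0,-1],0],[255,[0,0,0],0],[255,[0,0,0],0],[255,[0,0,-1],0],[255,[0,0,0],0],[255,[0,0,0],0],[255,[0,0,0],0],[255,[0,0,0],0]]'
```

```text
time: 7.53
tool_pos: [0.5754, 0.0925, 0.0855]
tcp_rot: [1.392, 1.08, -1.39]
wrist_force: [-2.8, -0.1, 8.0]
width: 0.002
```

```bash
python3 -m creep '[[255,[0,0,-1],0],[255,[0,0,0],0],[255,[0,0,0],0],[255,[0,0,-1],0],[255,[0,0,0],0],[255,[0,0,0],0],[255,[0,0,0],0],[255,[0,0,0],0]]'
```

```text
time: 8.2
tool_pos: [0.5756, 0.0927, 0.0833]
tcp_rot: [1.392, 1.08, -1.39]
wrist_force: [-2.1, 0.2, 5.9]
width: -0.004
```

```bash
python3 -m creep '[[255,[0,0,-0.7],0],[255,[0,0,0],0],[255,[0,0,0],0],[255,[0,0,0],0],[255,[0,0,0],0],[255,[0,0,0],0],[255,[0,0,0],0],[255,[0,0,0],0]]'
python3 - <<'E'
from h import *
im,d,P=cloud("side"); cv2.imwrite("pics/s2.png",cv2.resize(im[110:250,175:315],None,fx=4,fy=4,interpolation=cv2.INTER_CUBIC))
E
```

```text
time: 8.87
tool_pos: [0.5756, 0.0927, 0.0827]
tcp_rot: [1.392, 1.08, -1.39]
wrist_force: [-2.8, 1.3, 7.0]
width: -0.004
```

View pics/s2.png

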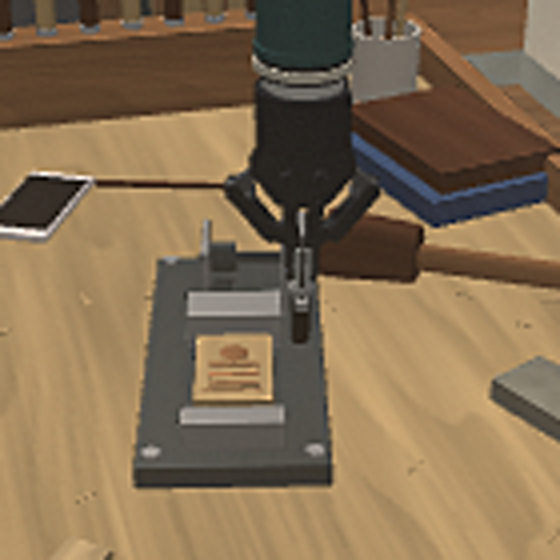

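The button is about 6.6 mm down. In the side view the jaw has moved back from row 318 to about 303, so it is opening. I'll keep the button down.

```bash
for i in 1; do python3 -m creep '[[255,[0,0,-0.4],0],[255,[0,0,0],0],[255,[0,0,0],0],[255,[0,0,0],0],[255,[0,0,0],0],[255,[0,0,0],0],[255,[0,0,0],0],[255,[0,0,0],0]]'; done
python3 -m creep '[[255,[0,0,0],0],[255,[0,0,0],0],[255,[0,0,0],0],[255,[0,0,0],0],[255,[0,0,0],0],[255,[0,0,0],0],[255,[0,0,0],0],[255,[0,0,0],0]]'
python3 -m creep '[[255,[0,0,0],0],[255,[0,0,0],0],[255,[0,0,0],0],[255,[0,0,0],0],[255,[0,0,0],0],[255,[0,0,0],0],[255,[0,0,0],0],[255,[0,0,0],0]]'
python3 - <<'E'
from h import *
im,d,P=cloud("side"); cv2.imwrite("pics/s3.png",cv2.resize(im[110:250,175:315],None,fx=4,fy=4,interpolation=cv2.INTER_CUBIC))
E
```

```text
time: 9.58
tool_pos: [0.5757, 0.0928, 0.0824]
tcp_rot: [1.393, 1.08, -1.39]
wrist_force: [-2.0, 1.4, 6.8]
width: 0.0
time: 10.25
tool_pos: [0.5757, 0.0928, 0.0824]
tcp_rot: [1.393, 1.08, -1.39]
wrist_force: [-2.5, 2.2, 7.2]
width: -0.002
time: 10.92
tool_pos: [0.5757, 0.0928, 0.0823]
tcp_rot: [1.393, 1.08, -1.39]
wrist_force: [-2.6, 1.3, 6.3]
width: 0.002
```

View pics/s3.png

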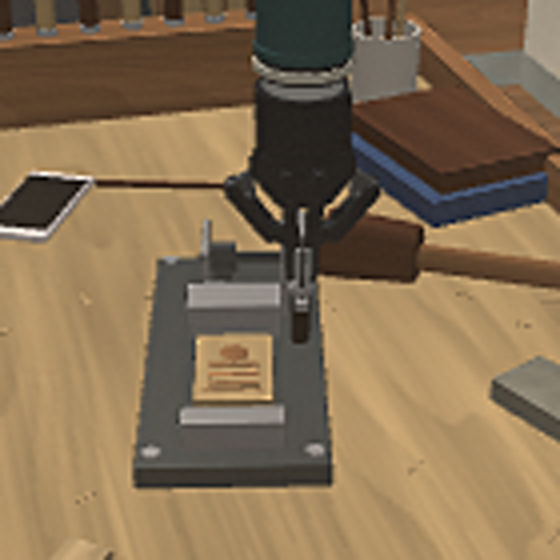

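Run:
```python
from h import *
y=np.array([.249,.9685,0]);x=np.array([y[1],-y[0],0]);c=np.array([.5212,.105,.02])
for nm in("s1","s2","s3"):
    g=cv2.cvtColor(cv2.imread(f"pics/{nm}.png"),cv2.COLOR_BGR2GRAY)[:,215:260].mean(1)
    print(nm,[int(a) for a in g[270:345:3]])
for v in(282,284,286,304,306,308,310,330,332):
    p=ray("side",[(175+235/4,110+v/4)],.061)-c;print(v,p@y)
```

```text
s1 [64, 72, 73, 73, 73, 71, 71, 74, 75, 69, 57, 85, 134, 146, 146, 144, 146, 145, 158, 136, 89, 76, 96, 138, 164]
s2 [64, 76, 77, 72, 68, 70, 54, 94, 160, 146, 145, 145, 144, 145, 168, 134, 70, 84, 88, 82, 85, 111, 148, 165, 156]
s3 [67, 69, 63, 69, 100, 146, 150, 144, 147, 144, 151, 145, 117, 84, 81, 87, 88, 89, 87, 82, 85, 111, 148, 165, 156]
282 [0.04240458]
284 [0.03884434]
286 [0.03530199]
304 [0.00420402]
306 [0.00083337]
308 [-0.00252081]
310 [-0.00585863]
330 [-0.0383628]
332 [-0.04152831]
```

```bash
python3 -m creep '[[255,[0,0,0],0],[255,[0,0,0],0],[255,[0,0,0],0],[255,[0,0,0],0],[255,[0,0,0],0],[255,[0,0,0],0],[255,[0,0,0],0],[255,[0,0,0],0]]'
python3 -m creep '[[255,[0,0,0],0],[255,[0,0,0],0],[255,[0,0,0],0],[255,[0,0,0],0],[255,[0,0,0],0],[255,[0,0,0],0],[255,[0,0,0],0],[255,[0,0,0],0]]'
python3 - <<'E'
from h import *
im,d,P=cloud("side"); cv2.imwrite("pics/s4.png",cv2.resize(im[110:250,175:315],None,fx=4,fy=4,interpolation=cv2.INTER_CUBIC))
for nm in("s3","s4"):
    g=cv2.cvtColor(cv2.imread(f"pics/{nm}.png"),cv2.COLOR_BGR2GRAY)[:,215:260].mean(1)
    print(nm,[int(a) for a in g[270:345:3]])
E
```

```text
time: 11.63
tool_pos: [0.5756, 0.0928, 0.0823]
tcp_rot: [1.392, 1.08, -1.39]
wrist_force: [-2.0, 1.3, 8.0]
width: -0.002
time: 12.3
tool_pos: [0.5756, 0.0928, 0.0824]
tcp_rot: [1.392, 1.08, -1.39]
wrist_force: [-3.0, 1.7, 7.7]
width: 0.002
s3 [67, 69, 63, 69, 100, 146, 150, 144, 147, 144, 151, 145, 117, 84, 81, 87, 88, 89, 87, 82, 85, 111, 148, 165, 156]
s4 [66, 69, 63, 69, 100, 146, 150, 144, 147, 144, 151, 145, 117, 84, 81, 87, 88, 88, 87, 82, 85, 111, 148, 165, 156]
```

```bash
python3 -m creep '[[255,[0,0,5],0],[255,[0,0,20],0],[255,[0,0,30],0],[120,[0,0,20],0],[0,[-24,-20,0],0],[0,[-25,-21,0],0],[0,[-24,-20,0],0],[0,[0,0,0],0]]' 40
python3 -m creep '[[0,[0,0,-20],0],[0,[0,0,-15],0],[0,[0,0,0],0],[0,[0,0,0],0],[0,[0,0,0],0],[0,[0,0,0],0],[0,[0,0,0],0],[0,[0,0,0],0]]' 40
python3 - <<'E'
from h import *
im,d,P=cloud("wrist"); cv2.imwrite("pics/w5.png",im)
im,d,P=cloud("side"); cv2.imwrite("pics/s5.png",cv2.resize(im[110:250,175:315],None,fx=4,fy=4,interpolation=cv2.INTER_CUBIC))
print(read_state()["tool_pos"])
E
```

```text
time: 13.02
tool_pos: [0.4972, 0.0289, 0.1547]
tcp_rot: [1.388, 1.082, -1.397]
wrist_force: [-0.9, -0.1, -0.2]
width: 0.71
time: 13.68
tool_pos: [0.5028, 0.0313, 0.122]
tcp_rot: [1.392, 1.08, -1.39]
wrist_force: [-0.1, -0.6, 0.1]
width: 1.002
[0.50244972 0.03125069 0.12168399]
```

View pics/w5.png

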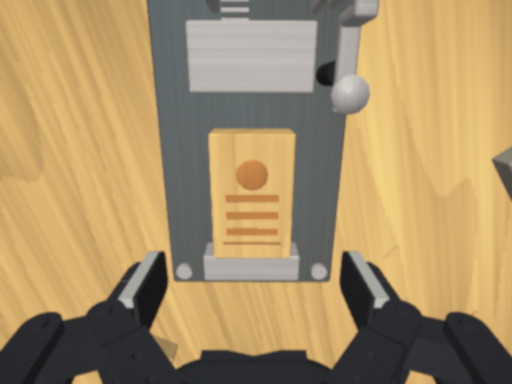

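View pics/s5.png

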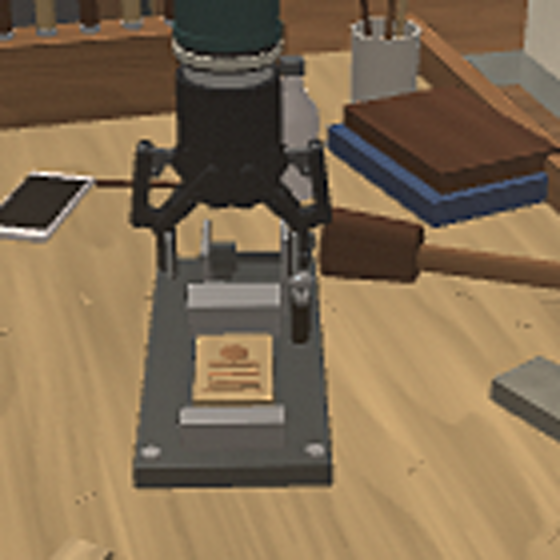

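The jaw has stayed back and clear of the carving. In the wrist view the carving's corners are at about (209,131), (295,131), (292,257) and (214,257).

Run:
```python
from h import *
np.set_printoptions(precision=4,suppress=True)
p=ray("wrist",[(209,133),(295,133),(292,256),(214,256)],.05);print(p,p.mean(0),np.linalg.norm(np.diff(p[[0,1,2,3,0]],axis=0),axis=1))
y=p[0]+p[1]-p[2]-p[3];print(np.arctan2(y[1],y[0]))
```

```text
[[ 0.4854  0.0905  0.05  ]
 [ 0.5435  0.0756  0.05  ]
 [ 0.5212 -0.0196  0.05  ]
 [ 0.4607 -0.0041  0.05  ]] [0.5027 0.0356 0.05  ] [0.0599 0.0978 0.0625 0.0977]
1.3279416648449462
```

```bash
python3 -m creep '[[0,[0,3,-20],0],[0,[0,0,-25],0],[0,[0,0,-20],0],[0,[0,0,-12],0],[0,[0,0,-5],0],[0,[0,0,0],0],[0,[0,0,0],0],[0,[0,0,0],0]]' 40
python3 -m creep '[[0,[0,0,-4],0],[0,[0,0,-4],0],[0,[0,0,-4],0],[0,[0,0,-3],0],[0,[0,0,0],0],[0,[0,0,0],0],[0,[0,0,0],0],[0,[0,0,0],0]]' 40
```

```text
time: 14.45
tool_pos: [0.5033, 0.0342, 0.0404]
tcp_rot: [1.392, 1.079, -1.389]
wrist_force: [0.4, 0.5, 0.1]
width: 1.002
time: 15.12
tool_pos: [0.5022, 0.0342, 0.0243]
tcp_rot: [1.391, 1.08, -1.391]
wrist_force: [-0.1, -0.2, -0.0]
width: 1.003
```

Now I'll close gently and look at the force.

```bash
python3 -m creep '[[40,[0,0,0],0],[60,[0,0,0],0],[80,[0,0,0],0],[120,[0,0,0],0],[160,[0,0,0],0],[160,[0,0,0],0],[160,[0,0,0],0],[160,[0,0,0],0]]' 40
python3 -m creep '[[160,[0,0,3],0],[160,[0,0,5],0],[160,[0,0,8],0],[160,[0,0,8],0],[160,[0,0,8],0],[160,[0,0,8],0],[160,[0,0,0],0],[160,[0,0,0],0]]' 40
python3 - <<'E'
from h import *
im,d,P=cloud("side"); cv2.imwrite("pics/s6.png",cv2.resize(im[110:250,175:315],None,fx=4,fy=4,interpolation=cv2.INTER_CUBIC))
E
```

```text
time: 15.78
tool_pos: [0.5025, 0.0342, 0.0246]
tcp_rot: [1.391, 1.08, -1.39]
wrist_force: [0.1, 0.0, 4.6]
width: 0.716
time: 16.45
tool_pos: [0.5029, 0.0342, 0.0653]
tcp_rot: [1.392, 1.079, -1.389]
wrist_force: [-0.2, -0.9, -0.9]
width: 0.717
```

View pics/s6.png

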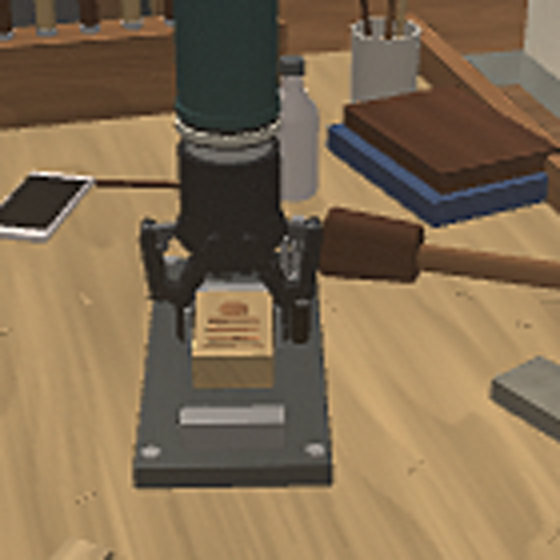

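The carving is held level and clear of the bed, at about (232,330). I'll carry it to the mat, about 14 mm in x and −339 mm in y.

```bash
python3 -m creep '[[160,[0,0,20],0],[160,[0,-5,20],0],[160,[1,-15,5],0],[160,[1,-28,0],0],[160,[1,-28,0],0],[160,[1,-28,0],0],[160,[1,-28,0],0],[160,[1,-28,0],0]]' 40
python3 -m creep '[[160,[1,-28,0],0],[160,[1,-28,0],0],[160,[1,-28,0],0],[160,[1,-28,0],0],[160,[2,-28,0],0],[160,[2,-24,0],0],[160,[2,-15,0],0],[160,[0,0,0],0]]' 40
python3 -m creep '[[160,[0,0,-20],0],[160,[0,0,-20],0],[160,[0,0,-20],0],[160,[0,0,-10],0],[160,[0,0,-5],0],[160,[0,0,0],0],[160,[0,0,0],0],[160,[0,0,0],0]]' 40
python3 - <<'E'
from h import *
im,d,P=cloud("side"); cv2.imwrite("pics/s7.png",cv2.resize(im[190:340,190:350],None,fx=4,fy=4,interpolation=cv2.INTER_CUBIC))
E
```

```text
time: 17.17
tool_pos: [0.5074, -0.1269, 0.1086]
tcp_rot: [1.39, 1.082, -1.392]
wrist_force: [0.2, -0.1, -0.2]
width: 0.716
time: 17.83
tool_pos: [0.5182, -0.3076, 0.1087]
tcp_rot: [1.392, 1.078, -1.393]
wrist_force: [1.1, 0.7, -1.1]
width: 0.72
time: 18.5
tool_pos: [0.5191, -0.3052, 0.0355]
tcp_rot: [1.391, 1.078, -1.39]
wrist_force: [0.3, 0.3, -2.1]
width: 0.718
```

View pics/s7.png

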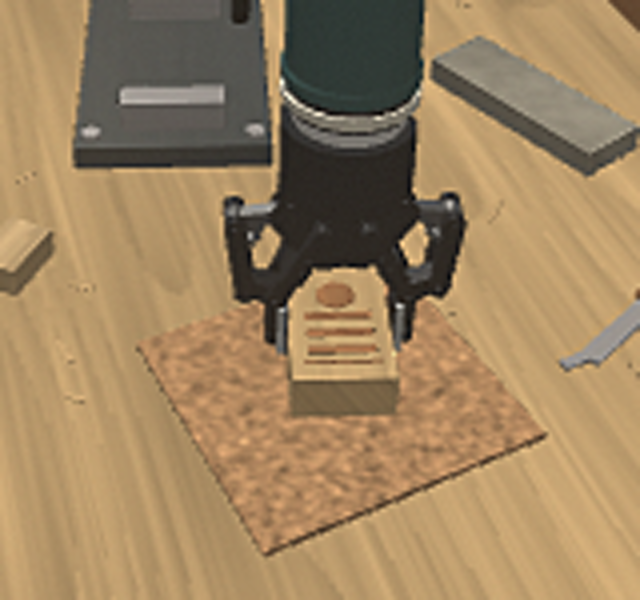

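The carving hangs over the middle of the mat, at about (340,340). Touchdown is expected with the TCP near z = 9.5 mm.

```bash
python3 -m creep '[[160,[0,0,-8],0],[160,[0,0,-6],0],[160,[0,0,-4],0],[160,[0,0,-3],0],[160,[0,0,-2],0],[160,[0,0,-1],0],[160,[0,0,0],0],[160,[0,0,0],0]]' 40
python3 -m creep '[[160,[0,0,-0.5],0],[160,[0,0,-0.5],0],[160,[0,0,-0.5],0],[160,[0,0,-0.5],0],[160,[0,0,0],0],[160,[0,0,0],0],[160,[0,0,0],0],[160,[0,0,0],0]]' 40
```

```text
time: 19.22
tool_pos: [0.5182, -0.3049, 0.0102]
tcp_rot: [1.391, 1.08, -1.391]
wrist_force: [0.4, -0.1, -1.2]
width: 0.717
time: 19.88
tool_pos: [0.5183, -0.305, 0.0096]
tcp_rot: [1.391, 1.08, -1.391]
wrist_force: [-2.1, 1.5, 6.4]
width: 0.718
```

Touchdown came where I expected it. I'll open slowly and then retreat.

```bash
python3 -m creep '[[60,[0,0,0],0],[40,[0,0,0],0],[20,[0,0,0],0],[0,[0,0,0],0],[0,[0,0,0],0],[0,[0,0,0],0],[0,[0,0,0],0],[0,[0,0,0],0]]'
python3 -m creep '[[0,[0,0,5],0],[0,[0,0,10],0],[0,[0,0,20],0],[0,[0,0,30],0],[0,[0,0,30],0],[0,[-20,0,30],0],[0,[-30,0,20],0],[0,[-30,0,0],0]]'
python3 -m creep '[[0,[-20,-30,0],0],[0,[0,-30,0],0],[0,[0,-30,0],0],[0,[0,-30,0],0],[0,[0,-30,0],0],[0,[0,0,0],0],[0,[0,0,0],0],[0,[0,0,0],0]]'
python3 - <<'E'
from h import *
im,d,P=cloud("side"); cv2.imwrite("pics/s8.png",im)
im,d,P=cloud("top"); cv2.imwrite("pics/t8.png",im); np.save("t8.npy",P);cv2.imwrite("pics/t8z.png",cv2.resize(im[140:265,150:375],None,fx=3.5,fy=3.5,interpolation=cv2.INTER_CUBIC))
z=P[...,2];m=np.zeros(z.shape,bool);m[160:250,295:370]=1;m&=(z>.025)&(z<.06)
n,l,s,c=cv2.connectedComponentsWithStats(m.astype(np.uint8));k=1+s[1:,4].argmax();q=P[l==k];print(q.mean(0),np.median(q[:,2]),cv2.minAreaRect((q[:,:2]*1000).astype(np.float32)))
E
```

```text
time: 20.55
tool_pos: [0.518, -0.3048, 0.0081]
tcp_rot: [1.391, 1.081, -1.391]
wrist_force: [0.2, 0.4, 0.2]
width: 1.0
time: 21.22
tool_pos: [0.4412, -0.3074, 0.1604]
tcp_rot: [1.39, 1.069, -1.385]
wrist_force: [1.2, -0.5, 1.4]
width: 1.002
time: 21.88
tool_pos: [0.4179, -0.4545, 0.1536]
tcp_rot: [1.392, 1.08, -1.391]
wrist_force: [-1.4, 1.1, -0.4]
width: 1.002
[ 0.51737189 -0.30281082  0.03463133] 0.03441415258891145 ((517.4586181640625, -303.1112060546875), (101.23384094238281, 62.635494232177734), 75.05452728271484)
```

View pics/t8z.png

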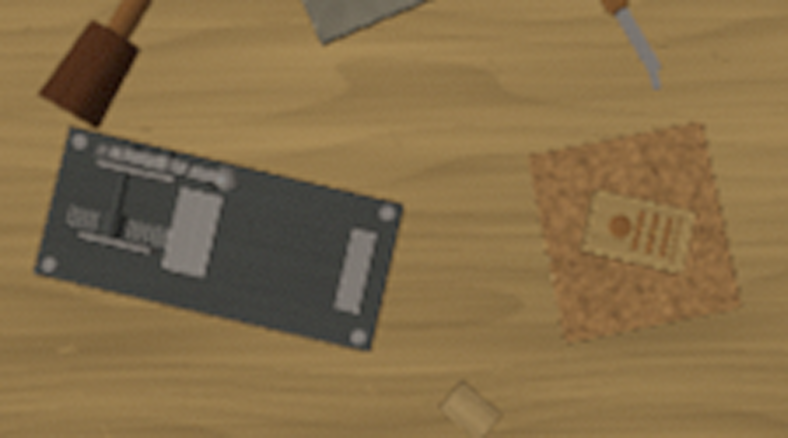

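View pics/s8.png

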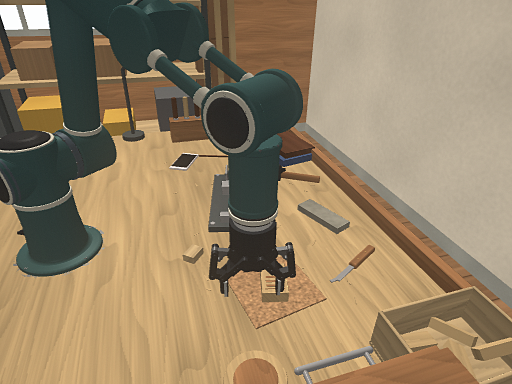

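The carving lies in the middle of the mat, with its top at 34.5 mm against 35 expected. The jaw is still back, and the gripper is clear.

Run:
```python
from workcell import finish_job
print(finish_job())
```

```text
the job is handed in; nothing more can be done
None
```

The job is handed in at about 22 s of the 64 s. The carving lies carved face up in the middle of the cork mat, but `finish_job` gave no verdict.

- **Button:** I found its top by touch at about 89 mm over the bench. I pressed it about 7 mm down, and the wrist force readings peaked at about 8 N. I held it until two side pictures 1.4 s apart showed the jaw no longer moving.
- **Jaw:** the side pictures give about 37 mm of travel, uncertain by about 2 mm, so the 35 mm limit is met only just within that uncertainty. The jaw stopped moving well after the 2 s it needs, which fits it being against its stop. It was still back in the last top picture.
- **Carving:** I gripped it by its long sides at 40 N and set it down with at most about 6 N. The depth picture puts its centre about 2 mm and 4 mm from the mat's measured centre. Its top is at 34.5 mm, against 35 mm for lying flat.
- **Rest of the bench:** the other things in the last side and top pictures look where they were, though I checked that by eye only. The gripper is open and clear of everything.

The hold force was below the 10 to 15 N you suggested for keeping the pawl lifted. It was enough here, because the jaw opened the whole way. The mat's centre by depth alone differed from the corner measurement by about 7 mm. I aimed close to the corner value, and both are well inside the 35 mm limit.

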